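Load a tissue block into the gated block carrier

ROBOT

A 7-joint arm with a two-finger parallel gripper is mounted at the origin on a cart in front of the work surface, level with it; the furniture and walls round the work are solid. World frame = base frame: x ahead of the robot, y to its left, z up, the work surface at z = 0. Lengths are in mm, angles in rad, forces in N, time in s.
With the tool pointing down it reaches from about 425 to 925 mm from the base axis. Payload 6.8 kg.
Tool frame: the origin (TCP) lies midway between the tips of the shut fingers; the grasp point (between the pads) lies manip.tcp_to_grasp behind it (manip.tcp_to_grasp is the distance from the TCP to the grasp point, in mm); y points along the fingers, z is the direction in which the jaws open and shut, and the axes are right-handed (so a half turn about y gives the same grasp; the last joint's range is limited). The gripper opens to 85 mm and grips with 20 to 120 N. Pads are 22 mm wide; open, the fingers measure 114 mm over their backs; the gripper's body (76 mm by 85 mm) begins 54 mm behind the grasp point. The pads swing forward as they close: fully open they stand 13 mm farther back than shut.
Start: joints at [-1.42, 0.477, 0.022, 1.555, -0.011, 1.109, -0.083], TCP at [172.742, 652.539, 231.308] pointing down, gripper open.
Joint ranges: [-2.96, 2.96], [-0.34, 2.1], [-1.41, 1.46], [0.24, 2.44], [-1.37, 4.51], [0.17, 1.92], [-2.96, 2.96]. Speed limits (rad/s): [2.39, 2.39, 3.14, 3.14, 3.14, 3.14, 3.14].

INTERFACE

Orientations are given as [roll, pitch, yaw] about the fixed x, y, z axes, in that order (R = Rz(yaw) Ry(pitch) Rx(roll)).
In Python, from bench import manip, gripper_to, solver, telemetry, eyes gives the robot as it stands. Calls block until the motion is done:
- manip.move_to(position, orientation): joint-space move of the TCP to a pose.
- manip.move_straight(position, ori=None, vel=150, stop_force=None): straight line of the TCP; ori=None keeps the orientation; vel is the mean speed in mm/s. With stop_force (N) it stops when the force on the tool has changed by that much, and returns True; else False.
- manip.goto_joints(angles): joint-space move.
- gripper_to(opening, squeeze=None): finger opening in mm; squeeze is the grip in N (None keeps the last); returns when the fingers have stopped.
- manip.hold(seconds).
- solver.inverse_kinematics(position, orientation): joint angles nearest the present ones, or None.
- telemetry.get_state(): the state.
- eyes.snapshot(name): name is "scene" or "top" or "wrist"; returns a dict with "image" (384x512x3 uint8, red, green, blue), "fx", "fy", "cx", "cy" (pixels), "rvec" (rotation vector, rad) and "tvec" (3), from world to camera coordinates, as OpenCV has them. Camera axes: x right, y down, z forward; pixel columns grow to the right and rows downward; lengths in mm; the calibration is good to about 2 mm. A picture is of the moment at which its call begins. There is no depth.
A pose or a line that the arm cannot do raises manip.MotionError and nothing moves.
- manip.job_done(): hands the job in, once; it reports no verdict.
The state is a dict: "time_s": time; "qpos": joint angles; "joint_vel": joint speeds; "tau": joint torques, N m; "ee_pos": TCP position; "tcp_rot": TCP orientation; "wrist_force": force on the tool from outside, world axes, zero at the start; "wrist_torque": the same for the moment, N m; "finger_gap": finger opening in mm.
Only numpy, scipy, OpenCV 4.12 (cv2) and the standard library are available. Lean on these libraries where they do the work, as an engineer would, in place of code of your own. Each camera call takes 0.05 s, during which the arm holds its last target. There are 200 camera calls.

TASK

Put the green tissue block into the empty lane of the block carrier so that it can go to the archive: slide the steel gate aside, push the block in under the clear cover until it is fully home, with its slanted label face towards the gate, and then slide the gate fully shut again behind it. Leave the other blocks where they are, both those on the bench and those in the carrier.

Things in the scene. Friction and masses are not known exactly. Their poses are not given: they have to be found in the camera images.
- carrier: Low grey block carrier, fixed to the bench. Origin on the bench under its middle; x from the open apron (robot side) into the lanes, y left, z up; its frame in mm: base plate x -65 to 60, y -83 to 83, flat top (apron and lane floor) at z 11. Three lanes along x, centred on y -40 (empty), 0 and 40 (a block home in each). Gate keepers 24 high at both ends, |y| 67 to 81, x -3 to 14.
- gate (a joint): Steel gate strip in a flush groove along y in front of the lanes, at carrier x 4 to 7 mm, 8.5 mm high above the floor. Value in m: 0 fully shut across all three lanes, growing as it slides to the carrier's +y, 0.085 at most. The empty lane is clear from 0.038 on. Friction about 1.5 N; it stays where it is left. It cannot shut while the block sticks out over 3 mm.
- gate_knob (a point): Centre of the top of the gate's black knob: upright, round, 13 mm across (15 mm at its rim), 25 to 51 mm above the bench, standing on the gate at carrier x = 5.5 mm, y = -48 mm plus the gate's joint value; it moves with the gate and may be pushed from the side or pinched.
- lane_mouth (a point): Mouth of the empty lane, on its floor: carrier (18, -40, 11) mm, the carrier's axes. The lane is 31 mm wide between white walls 9 mm thick, whose round noses begin here. A clear cover, 14 to 17 mm above the floor, begins 2 mm further in, so a block must be pushed in along x from the apron. The floor is flat from 83 mm in front of here to the back wall.
- lane_home (a point): Where the green block's origin is when the block is fully home in the empty lane, its far end against the white back wall: carrier (30, -40, 11) mm, 12 mm beyond the mouth. The back wall is 20 mm further in. The block's label end then stands 8 mm out of the mouth, 3 mm behind the gate.
- green_block: The block to load: green cassette, 40 x 28 x 11 mm, 15 g, on the bench. Origin: centre of the underside; x along its length, y across, z up. The cassette is 28 mm wide, 6 mm thick; on it a white wax block, x -9 to 16 mm, 24 mm wide, up to z 11 mm. The slanted label face is the -x end, x -20 to -9 mm, rising from its low front edge.
- green_label (a point): Middle of the green block's slanted label face, 15.5 mm from the block's origin on its -x side.
- white_block: White cassette block lying on the bench, same shape and axes as the green one; leave it.
- pink_block: Pink cassette block lying on the bench, same shape and axes; leave it.
- stored_white: White block already home in the carrier's middle lane (y = 0), loose in it; leave it.
- stored_pink: Pink block already home in the carrier's y = +40 mm lane, loose in it; leave it.
- flotation_bath: Big white water bath with a sloping control panel, fixed at the left of the bench; not part of the job, keep clear of it. Origin on the bench; its frame is the world's. It covers x -215 to 210 mm and y -210 to 215 mm about its origin; the basin (x below 0) is about 120 mm high, the panel housing behind it up to 230 mm.
Mind the look-alikes: they are no part of the job. What is shaped like the green_block but turquoise is not meant.

How it is judged:
By the outcome, as a careful person would: the job done as asked, in the order asked, and still so for the second after the job is handed in, with the robot touching nothing.
It also fails if it takes over 72 s, if anything falls off the work surface, if the arm or the gripper's body presses on something with over 40 N, if the wrist force passes 120 N, or if a joint passes its speed limit or range.

## Working session

There is one attempt and no reset: what is moved stays moved. The work goes in short steps, each a Python script; the robot and the scene stay as the last script left them, time stands still between calls to the robot, and variables do not carry over. Pictures are saved under pics/ and viewed, about 8 in all and at most 12, crops included, and the job is handed in when it is done.

```bash
ls; mkdir -p pics; python3 - <<'E'
from bench import manip,eyes,telemetry
import cv2,json,numpy as np
print(manip.tcp_to_grasp, telemetry.get_state())
for n in ["scene","top"]:
    s=eyes.snapshot(n); im=s.pop("image"); cv2.imwrite(f"pics/{n}0.png",im[:,:,::-1])
    cv2.imwrite(f"pics/{n}0b.png",cv2.resize(im[:,:,::-1],(800,600),interpolation=cv2.INTER_CUBIC))
    json.dump({k:np.array(v).tolist() for k,v in s.items()},open(f"{n}.json","w")); print(n,s)
E
```

```text
pics
18.700000000000003 {'time_s': 0.0, 'qpos': array([-1.42013353,  0.47781382,  0.02238212,  1.55648564, -0.01147959,
        1.1092593 , -0.0830849 ]), 'joint_vel': array([ 0.00016709,  0.00127693,  0.00082855,  0.00273076, -0.00129725,
        0.00199673,  0.00021034]), 'tau': array([ 3.40745892e-04, -5.96439064e+01,  1.60770714e+00, -2.81213075e+01,
        1.23617897e-02,  9.09469934e-03,  3.80202067e-06]), 'ee_pos': array([172.61590522, 651.93798616, 230.30289694]), 'tcp_rot': array([-1.57262549e+00, -1.74881973e-04, -2.58754830e-01]), 'wrist_force': array([ 0.03562464,  0.24156106, -0.63245831]), 'wrist_torque': array([-0.05073226,  0.00703117,  0.03948575]), 'finger_gap': 85.57684691462028}
scene {'fx': 378.988075055537, 'fy': 378.988075055537, 'cx': 250.19366781444492, 'cy': 193.30808076548024, 'rvec': array([ 2.53337937,  0.18760652, -0.05973314]), 'tvec': array([-521.45690567,   62.72807009, 1032.21738669])}
top {'fx': 415.75163848553365, 'fy': 415.75163848553365, 'cx': 248.82717989832327, 'cy': 194.10416814155317, 'rvec': array([ 2.16450272, -2.10469466,  0.16668399]), 'tvec': array([ 82.94131622, 512.84525212, 991.37005779])}
```

View pics/top0b.png

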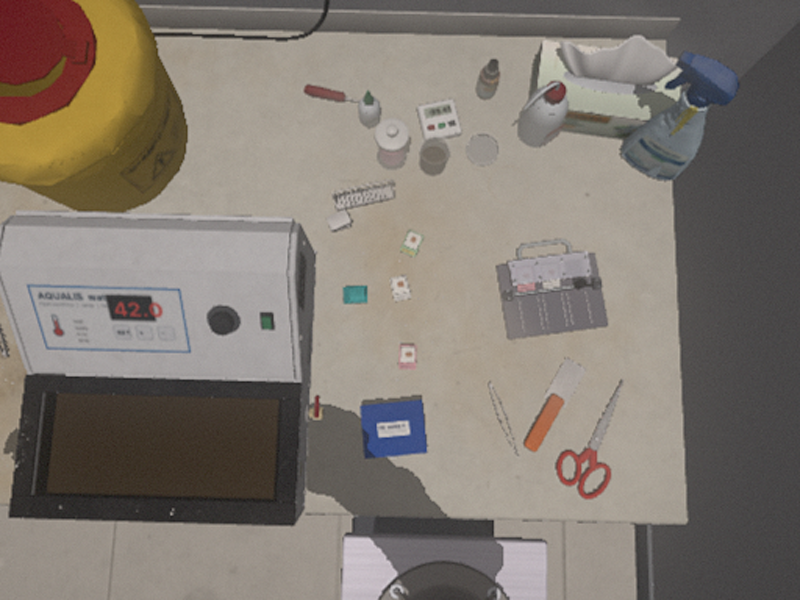

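View pics/scene0b.png

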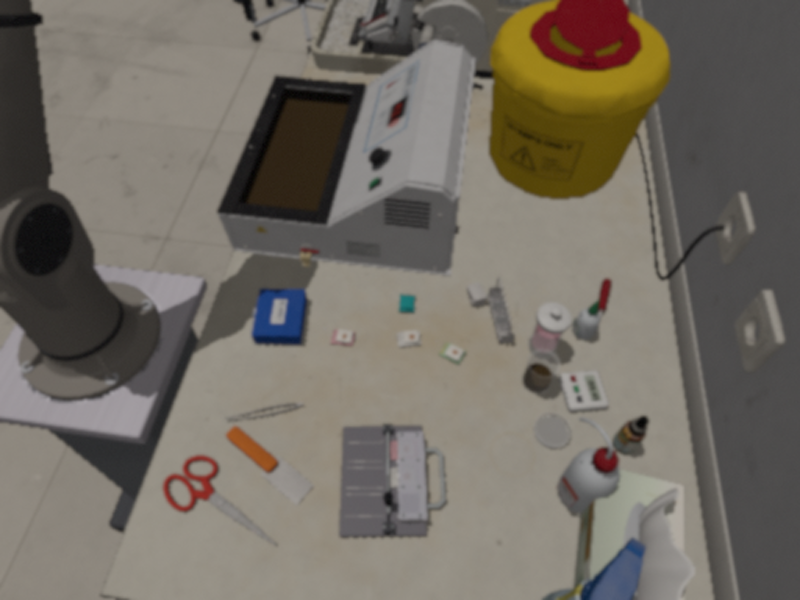

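The top view shows four lookalikes: green and white at (412,241), turquoise at (355,295, the decoy), white at (400,288) and pink at (408,355). I choose the one at (412,241). The carrier is at about (552,290), yawed a few degrees, with its black knob at about (583,284). I'll check with a close crop.

```bash
cat > h.py <<'E'
import numpy as np,cv2
from scipy.spatial.transform import Rotation as Ro
def ray(s,uv,z):
    R=cv2.Rodrigues(np.array(s["rvec"],float))[0]; t=np.array(s["tvec"],float)
    d=R.T@np.array([(uv[0]-s["cx"])/s["fx"],(uv[1]-s["cy"])/s["fy"],1]); c=-R.T@t
    return c+d*(z-c[2])/d[2]
def proj(s,P):
    K=np.array([[s["fx"],0,s["cx"]],[0,s["fy"],s["cy"]],[0,0,1.]])
    return cv2.projectPoints(np.array(P,float).reshape(-1,3),np.array(s["rvec"]),np.array(s["tvec"]),K,None)[0].reshape(-1,2)
def Rz(a): return np.array([[np.cos(a),-np.sin(a),0],[np.sin(a),np.cos(a),0],[0,0,1]])
E
python3 - <<'E'
from h import *; import json
s=json.load(open("top.json")); im=cv2.imread("pics/top0.png")
for n,uv in dict(green=(412,241),white=(400,288),pink=(408,355),turq=(355,295)).items(): print(n,ray(s,np.array(uv)*.64,5).round())
for uv in [(507,338),(606,326),(500,265),(598,252)]: print(ray(s,np.array(uv)*.64,11).round())
a=cv2.resize(im[140:200,210:282],None,fx=5.5,fy=8*5.5/8,interpolation=cv2.INTER_CUBIC)
b=cv2.resize(im[148:220,312:394],None,fx=4.8,fy=4.8,interpolation=cv2.INTER_CUBIC)
H=max(a.shape[0],b.shape[0]);p=lambda x:np.pad(x,((0,H-x.shape[0]),(0,0),(0,0)))
cv2.imwrite("pics/c1.png",np.hstack([p(a),p(b)])); print(a.shape)
E
```

```text
green [623.  62.   5.]
white [542.  80.   5.]
pink [432.  64.   5.]
turq [529. 154.   5.]
[464. -96.  11.]
[ 488. -257.   11.]
[584. -84.  11.]
[ 611. -247.   11.]
(330, 396, 3)
```

View pics/c1.png

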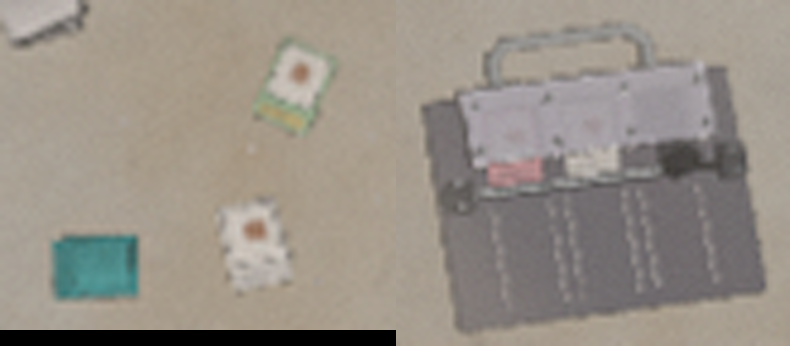

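The crop confirms it: the green-edged block at (298,85) has wax with a reddish tissue dot, and its yellowish label end points towards the robot. The solid turquoise one is the decoy. The knob is at (680,160), at the right end of the carrier, so the gate is shut. Next I'll look from the wrist.

```bash
python3 - <<'E'
from h import *; from bench import *; import json
D=-np.pi/2
p=telemetry.get_state()["ee_pos"]
manip.move_straight([p[0],p[1],340],vel=200)
manip.move_to([600,40,300],[D,0,-0.27])
for n,pos,yaw in [("wg",[590,60,230],-0.27),("wc",[530,-167,260],0.148)]:
    manip.move_to(pos,[D,0,yaw]); manip.hold(.2)
    s=eyes.snapshot("wrist"); im=s.pop("image"); cv2.imwrite(f"pics/{n}.png",im[:,:,::-1])
    json.dump({k:np.array(v).tolist() for k,v in s.items()},open(f"{n}.json","w"))
    cv2.imwrite(f"pics/{n}b.png",cv2.resize(im[:,:,::-1],(800,600),interpolation=cv2.INTER_CUBIC))
    print(telemetry.get_state()["time_s"],telemetry.get_state()["ee_pos"],proj(s,[[623,62,5],[540,-167,11]]))
E
```

```text
4.075 [591.37551363  59.34348049 231.92179894] [[264.07093654 186.50888621]
 [ 57.96015987 172.7565566 ]]
5.2667 [ 530.51822743 -165.61059439  259.72027055] [[406.05278659 247.99089384]
 [252.79632123 167.3316969 ]]
```

View pics/wgb.png

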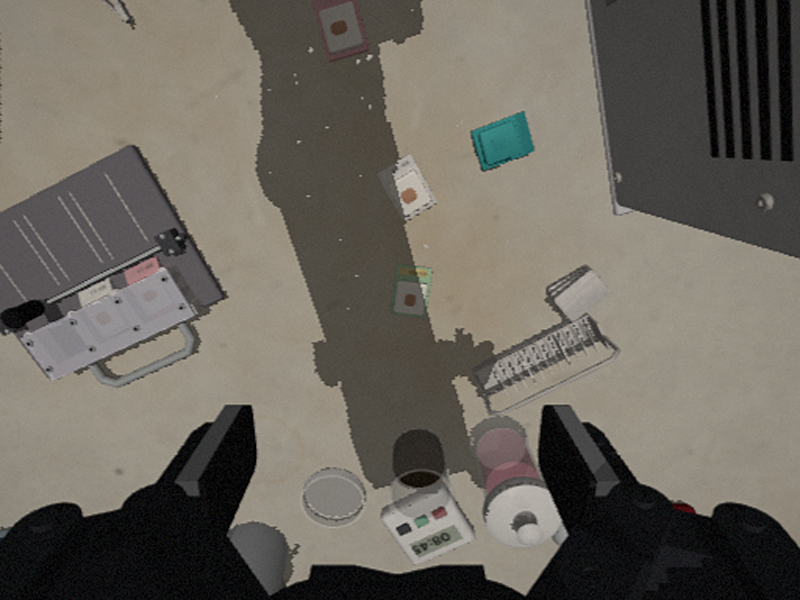

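View pics/wcb.png

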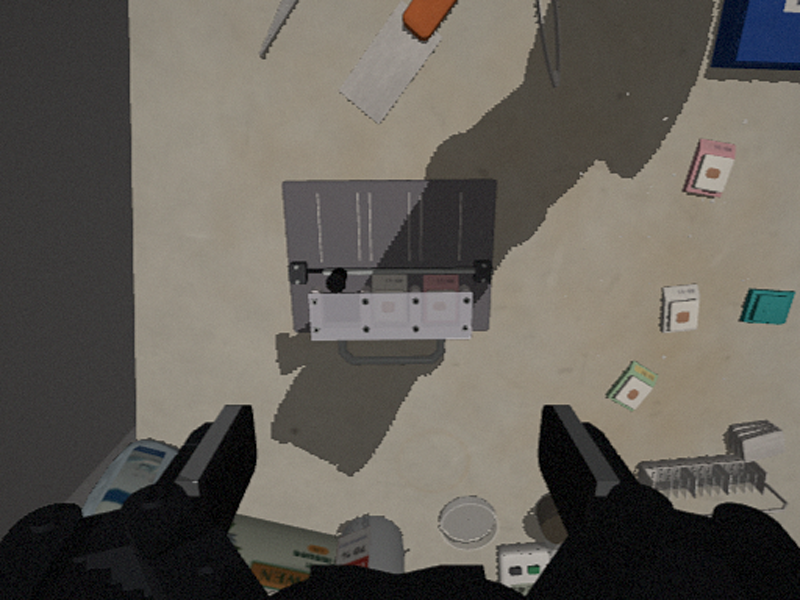

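The green block sits at (411,290) in the first wrist view, where predicted, with its label at (415,271) towards the robot. The carrier apron corners are near (283,182) and (496,180) in the second. Next I'll enlarge both for a fine fit.

```bash
python3 - <<'E'
from h import *
g=cv2.imread("pics/wg.png")[162:212,240:290]; c=cv2.imread("pics/wc.png")[105:225,175:322]
a=cv2.resize(c,None,fx=4,fy=4,interpolation=cv2.INTER_CUBIC); b=cv2.resize(g,None,fx=4,fy=4,interpolation=cv2.INTER_CUBIC)
o=np.zeros((480,800,3),np.uint8); o[:,:588]=a; o[:200,600:]=b; cv2.imwrite("pics/c2.png",o)
E
```

```text
(no output)
```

View pics/c2.png

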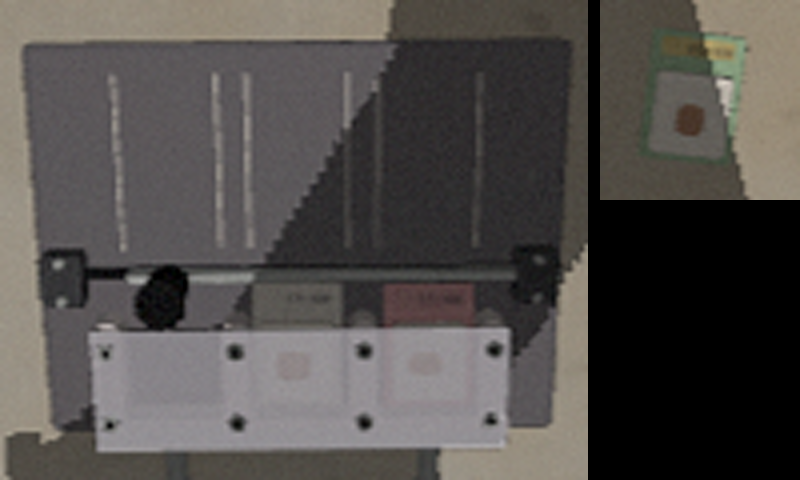

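```bash
cat > fit.py <<'E'
from h import *; import json
from scipy.optimize import least_squares
def fit(s,obj,px,x0):
    f=lambda p:(proj(s,(Rz(p[2])@np.array(obj,float).T).T+[p[0],p[1],0])-px).ravel()
    r=least_squares(f,x0,x_scale=[1,1,.01]); return r.x,r.fun.reshape(-1,2).round(1)
E
python3 - <<'E'
from fit import *
un=lambda c,o:(np.array(c,float)+.5)/4-.5+np.array(o)
s=json.load(open("wc.json"))
px=un([(24,46),(572,40),(550,427),(53,428)],(175,105))
p,r=fit(s,[(-65,-83,11),(-65,83,11),(60,83,11),(60,-83,11)],px,[540,-167,.148]); print(p,r.tolist())
q=(Rz(p[2])@np.array([[5.5,-48,51],[5.5,-48,25],[5.5,67,24],[5.5,67,35]]).T).T+[p[0],p[1],0]
print((proj(s,q)-[175,105])*4)
s=json.load(open("wg.json"))
px=un([(55,30),(148,38),(130,162),(41,155)],(240,162))
g,r=fit(s,[(-20,-14,2),(-20,14,2),(20,14,6),(20,-14,6)],px,[623,62,-.27]); print(g,r.tolist())
json.dump(dict(c=p.tolist(),g=g.tolist()),open("pose.json","w"))
E
```

```text
[ 5.41383829e+02 -1.70862256e+02  1.57636196e-01] [[-1.0, -0.9], [0.8, -0.3], [0.8, 0.6], [-0.6, 1.1]]
[[129.64898424 303.75186528]
 [141.32049456 280.8599459 ]
 [516.43578294 277.68989311]
 [522.00868367 286.90253881]]
[ 6.22195428e+02  6.08922117e+01 -3.79180665e-01] [[-0.0, -0.8], [-0.2, -0.3], [0.3, 0.9], [-0.1, 0.3]]
```

```bash
cat >> h.py <<'E'
import json
D=-np.pi/2
def C(x,y,z):
    p=json.load(open("pose.json"))["c"]; return (Rz(p[2])@np.array([x,y,z],float)+[p[0],p[1],0]).tolist()
def Ci(P):
    p=json.load(open("pose.json"))["c"]; return Rz(p[2]).T@(np.array(P)-[p[0],p[1],0])
def snap(eyes,n,name="wrist"):
    s=eyes.snapshot(name); im=s.pop("image"); cv2.imwrite(f"pics/{n}.png",im[:,:,::-1])
    json.dump({k:np.array(v).tolist() for k,v in s.items()},open(f"{n}.json","w")); return im[:,:,::-1]
def big(im,n,box,f):
    x0,y0,x1,y1=box; cv2.imwrite(f"pics/{n}.png",cv2.resize(im[y0:y1,x0:x1],None,fx=f,fy=f,interpolation=cv2.INTER_CUBIC))
E
python3 - <<'E'
from h import *; from bench import *
w=json.load(open("pose.json"))["c"][2]; O=[D,0,w]
st=telemetry.get_state
gripper_to(32,20)
manip.move_to(C(5,-40.5,90),O)
print("desc stop",manip.move_straight(C(5,-40.5,38),vel=60,stop_force=6))
gripper_to(8,20); s=st(); print(s["finger_gap"],Ci(s["ee_pos"]),s["wrist_force"])
print("drag stop",manip.move_straight(C(5,27,38),vel=60,stop_force=15))
s=st(); print(s["finger_gap"],Ci(s["ee_pos"]),s["wrist_force"])
gripper_to(32); manip.move_straight(C(5,27,110),vel=150)
manip.move_to(C(45,-38,150),O); manip.hold(.2)
im=snap(eyes,"wc2"); big(im,"wc2b",(0,0,512,384),1.5625); print(st()["time_s"])
E
```

```text
desc stop False
12.420359625311573 [  5.30320167 -40.51503314  38.42912815] [-0.14328102  1.13522623  2.94836695]
drag stop False
12.276415679505424 [ 5.16172666 28.42524637 38.30401766] [-0.2246976   0.16552586  8.02715569]
10.8083
```

View pics/wc2b.png

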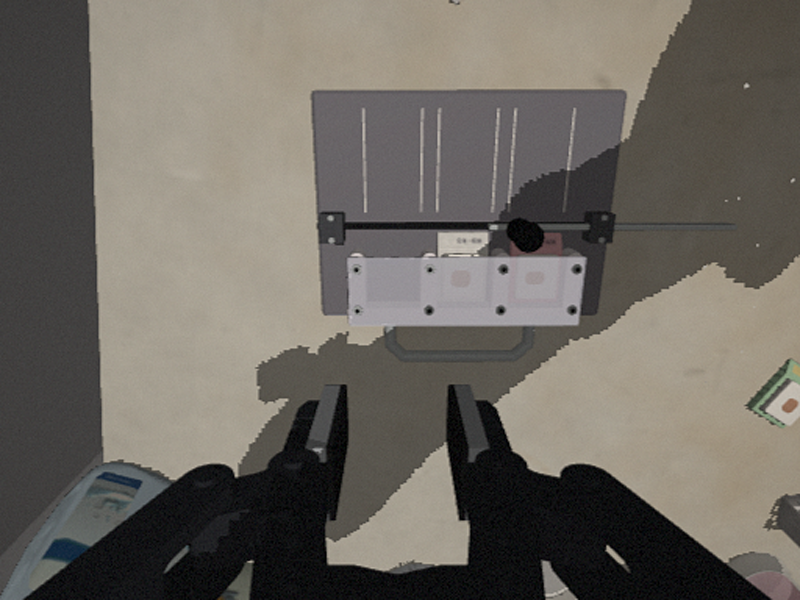

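The gate is open: its strip now starts at (490,227) and the knob is at (525,235). I'll enlarge the carrier for a refined fit.

```bash
python3 - <<'E'
from h import *
im=cv2.imread("pics/wc2.png"); big(im,"c3",(195,50,405,210),3.8)
E
```

```text
(no output)
```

View pics/c3.png

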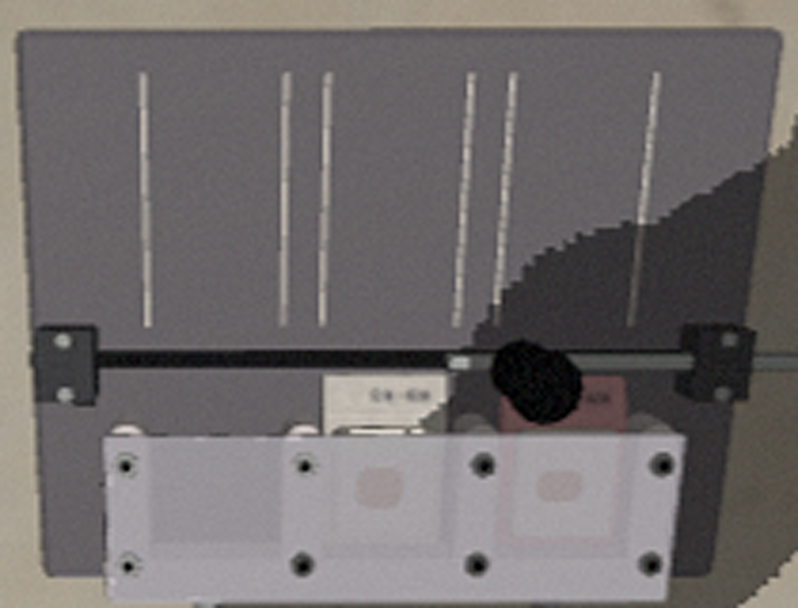

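```bash
python3 - <<'E'
from h import *; from scipy.optimize import least_squares
un=lambda c:(np.array(c,float)+.5)/3.8-.5+np.array([195,50])
s=json.load(open("wc2.json"))
px=un([(17,31),(781,31),(713,577),(44,577),(270,360),(143,74),(286,74),(327,74),(471,74),(513,74),(656,74),(148,325),(284,325),(322,325),(457,325),(498,325),(631,325)])
Y=[-55.5,-24.5,-15.5,15.5,24.5,55.5]
def f(p,full=False):
    o=[(-65,-83,11),(-65,83,11),(60,83,11),(60,-83,11),(5.5,-20,11)]+[(p[3],y,11) for y in Y]+[(p[4],y,11) for y in Y]
    r=proj(s,(Rz(p[2])@np.array(o,float).T).T+[p[0],p[1],0])-px
    r[4,0]=0
    return r if full else r.ravel()
r=least_squares(f,[541,-170,.157,-55,-3],x_scale=[1,1,.01,1,1]); print(r.x,f(r.x,True).round(1).tolist())
d=json.load(open("pose.json")); d["c"]=r.x[:3].tolist(); json.dump(d,open("pose.json","w"))
print(((proj(s,[C(20,-40,28),C(20,-40,25),C(5.5,28,51)])-[195,50])*3.8).round())
from bench import telemetry; print(telemetry.get_state()["tcp_rot"])
E
```

```text
[ 5.41863540e+02 -1.71164430e+02  1.60921853e-01 -5.60476596e+01
 -2.45384944e+00] [[-1.2, -0.5], [2.3, -0.7], [0.5, 0.9], [-0.6, 1.3], [0.0, -0.1], [-0.2, 0.1], [0.0, 0.0], [0.2, 0.0], [0.1, -0.0], [-0.0, -0.0], [0.1, -0.1], [-0.1, 0.1], [-0.4, 0.0], [-0.1, 0.0], [-0.1, -0.0], [-0.6, -0.1], [-0.2, -0.1]]
[[214. 436.]
 [214. 433.]
 [552. 389.]]
[-1.56930945  0.00198228  0.15877939]
```

```bash
python3 - <<'E'
from h import *; from bench import *
P=json.load(open("pose.json")); g=P["g"]; w=P["c"][2]; st=telemetry.get_state
G=lambda x,z:(Rz(g[2])@np.array([x,0,0])+[g[0],g[1],z]).tolist()
gripper_to(46,20)
manip.move_to(G(-8,80),[D,0,g[2]])
print("desc stop",manip.move_straight(G(-8,1.5),vel=60,stop_force=5)); print(st()["ee_pos"],st()["wrist_force"])
z0=st()["ee_pos"][2]
gripper_to(20,20); print("gap",st()["finger_gap"],st()["wrist_force"])
manip.move_straight(G(-8,70),vel=120); print("gap",st()["finger_gap"])
O=[D,0,w]
manip.move_to(C(-46,-40,60),O)
print("lower stop",manip.move_straight(C(-46,-40,13.5),vel=50,stop_force=4)); s=st();print(Ci(s["ee_pos"]),s["wrist_force"],s["finger_gap"],s["time_s"])
manip.hold(.2); im=snap(eyes,"p1"); big(im,"p1b",(150,130,400,317),3.2)
E
```

```text
desc stop False
[615.08806888  63.84527682   1.90588356] [-0.05107163 -0.10953116 -0.46681941]
gap 27.561546103102277 [-0.92947914  0.32307606  4.18841055]
gap 27.291312938499978
lower stop True
[-46.47954526 -39.873082    12.93298283] [-0.83632253  0.19025609  6.58419982] 27.692365081031927 16.7417
```

View pics/p1b.png

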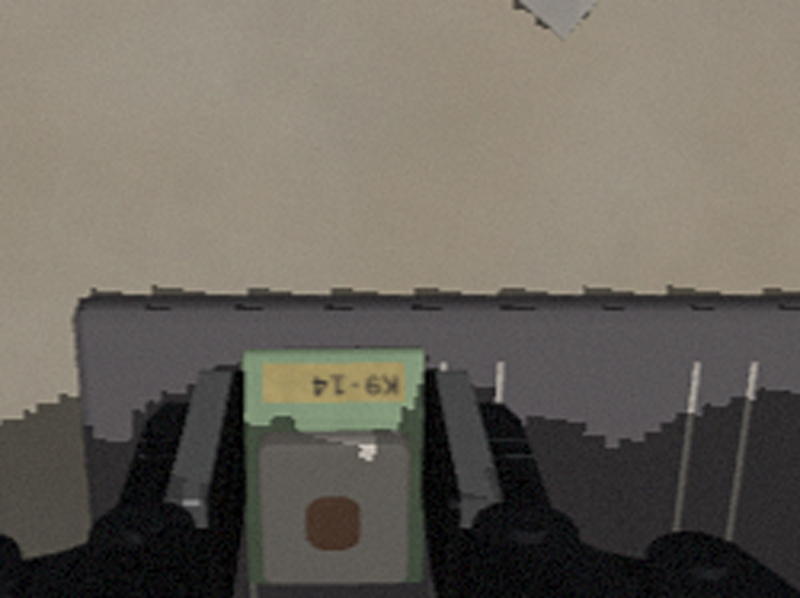

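```bash
python3 - <<'E'
from h import *
s=json.load(open("p1.json")); un=lambda c:(np.array(c,float)+.5)/3.2-.5+np.array([150,130])
for n,c,z in [("bl",(244,352),14),("br",(424,352),14),("waxL",(250,583),17),("waxR",(422,583),17),("g-24.5",(444,364),11),("g-15.5",(500,364),11),("15.5",(696,364),11),("24.5",(754,364),11)]: print(n,Ci(ray(s,un(c),z)).round(1))
E
```

```text
bl [-59.6 -55.7  14. ]
br [-59.6 -28.   14. ]
waxL [-19.3 -55.5  17. ]
waxR [-19.3 -27.4  17. ]
g-24.5 [-56.  -24.5  11. ]
g-15.5 [-56.  -15.6  11. ]
15.5 [-56.   15.3  11. ]
24.5 [-56.   24.5  11. ]
```

Relative to the guide lines the block sits 1.6 mm too far to -y, so there is a camera/robot offset to correct. The gripping fingers would also foul the keeper beyond TCP x of about -15. So I'll carry the block to just short of that, release, and push from behind with nearly shut fingers.

```bash
python3 - <<'E'
from h import *; from bench import *
w=json.load(open("pose.json"))["c"][2]; O=[D,0,w]; st=telemetry.get_state; y=-38.35
manip.move_straight(C(-46,y,14.5),vel=40)
print(manip.move_straight(C(-17,y,13.8),vel=40,stop_force=8)); s=st(); print(Ci(s["ee_pos"]),s["wrist_force"],s["finger_gap"])
manip.move_straight(C(-17,y,12.9),vel=30,stop_force=4)
gripper_to(40); manip.move_straight(C(-17,y,50),vel=100)
gripper_to(10)
manip.move_straight(C(-50,y,50),vel=120)
print("lower",manip.move_straight(C(-50,y,13.0),vel=50,stop_force=4)); s=st(); print(Ci(s["ee_pos"]),s["wrist_force"],s["finger_gap"])
print("push",manip.move_straight(C(-14,y,13.2),vel=30,stop_force=5)); s=st(); print(Ci(s["ee_pos"]),s["wrist_force"],s["time_s"])
manip.hold(.1); im=snap(eyes,"p2"); im2=snap(eyes,"p2t","scene")
a=cv2.resize(im[230:384,150:350],(800,616)[:2],interpolation=cv2.INTER_CUBIC)[:,:]
cv2.imwrite("pics/p2b.png",a[:600])
E
```

```text
False
[-17.36512979 -38.35098725  13.71326787] [ 0.37965099  0.05641151 -0.04455629] 27.26963825217645
lower False
[-49.91291045 -38.5397613   13.14166334] [0.18096347 0.07909399 0.04442981] 10.365183429022782
push False
[-14.20933112 -38.38908759  13.18998658] [ 0.33233436 -0.19579896  0.18363367] 22.2333
```

View pics/p2b.png

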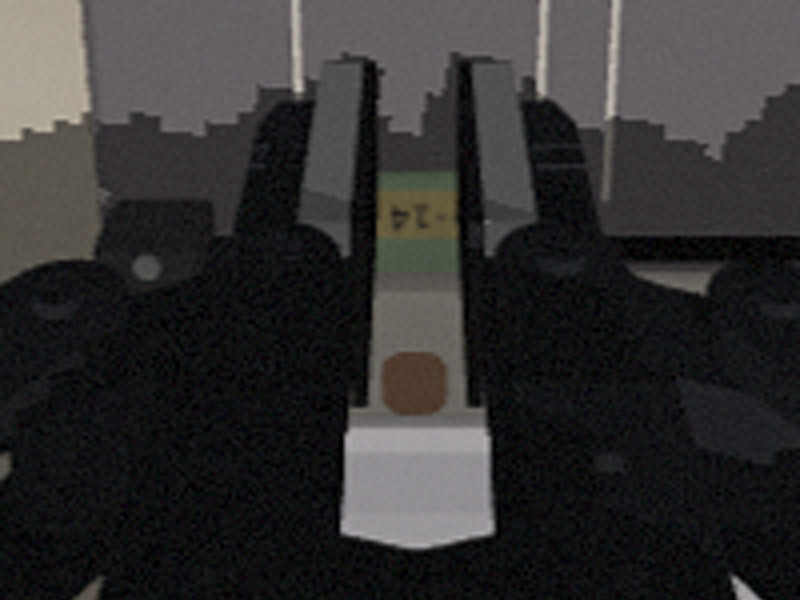

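The block is straight, its label edge is flat against both fingers, and its front is at the cover. I'll push it home until it meets the wall.

```bash
python3 - <<'E'
from h import *; from bench import *
w=json.load(open("pose.json"))["c"][2]; O=[D,0,w]; st=telemetry.get_state; y=-38.35
print("push",manip.move_straight(C(4,y,13.2),vel=20,stop_force=6)); s=st(); print(Ci(s["ee_pos"]),s["wrist_force"],s["time_s"])
p=Ci(st()["ee_pos"])
manip.move_straight(C(p[0]-6,y,13.5),vel=60); manip.move_straight(C(p[0]-6,y,110),vel=150)
manip.move_to(C(45,-25,130),O); manip.hold(.2)
im=snap(eyes,"p3"); big(im,"p3b",(180,20,400,185),3.6); print(st()["time_s"])
E
```

```text
push False
[  3.37438392 -38.30656541  13.15241706] [-4.00109363 -0.62744316  2.21704139] 23.4833
25.1083
```

View pics/p3b.png

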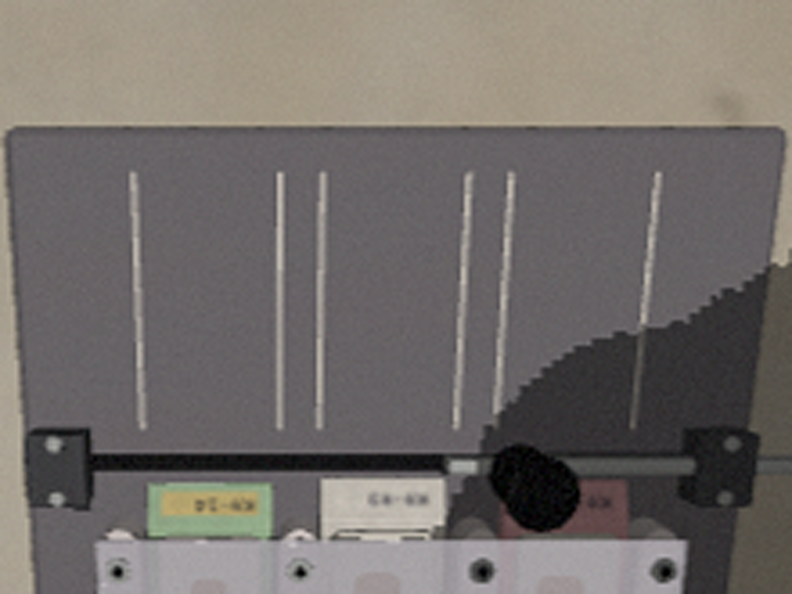

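Green is home and straight: its front edge is at row 484, level with the stored blocks at 478. The push ended with 4 N against the back wall. Now I'll shut the gate.

```bash
python3 - <<'E'
from h import *; from bench import *
w=json.load(open("pose.json"))["c"][2]; O=[D,0,w]; st=telemetry.get_state
gripper_to(32,20)
manip.move_to(C(5,28.2,90),O)
print("desc",manip.move_straight(C(5,28.2,38),vel=60,stop_force=6))
gripper_to(8,20); s=st(); print(s["finger_gap"],Ci(s["ee_pos"]),s["wrist_force"])
print("drag",manip.move_straight(C(5,-38,38),vel=60,stop_force=12)); print(Ci(st()["ee_pos"]),st()["wrist_force"])
print("end",manip.move_straight(C(5,-54,38),vel=20,stop_force=8)); s=st(); print(s["finger_gap"],Ci(s["ee_pos"]),s["wrist_force"])
gripper_to(30); manip.move_straight(C(5,Ci(st()["ee_pos"])[1],110),vel=150)
manip.move_to(C(45,-25,130),O); manip.hold(.2)
im=snap(eyes,"p4"); big(im,"p4b",(180,20,400,185),3.6); print(st()["time_s"])
E
```

```text
desc False
12.227216545059454 [ 5.34977628 28.11091518 38.44028384] [-0.10050691  0.91471298  3.37254471]
drag False
[  5.25624345 -38.71773412  38.39351004] [-0.53466354 -1.20694788  5.16674273]
end True
12.247080517687916 [  5.28002134 -46.24135238  38.3327471 ] [-1.26769157  1.50842801  6.49071815]
30.4917
```

View pics/p4b.png

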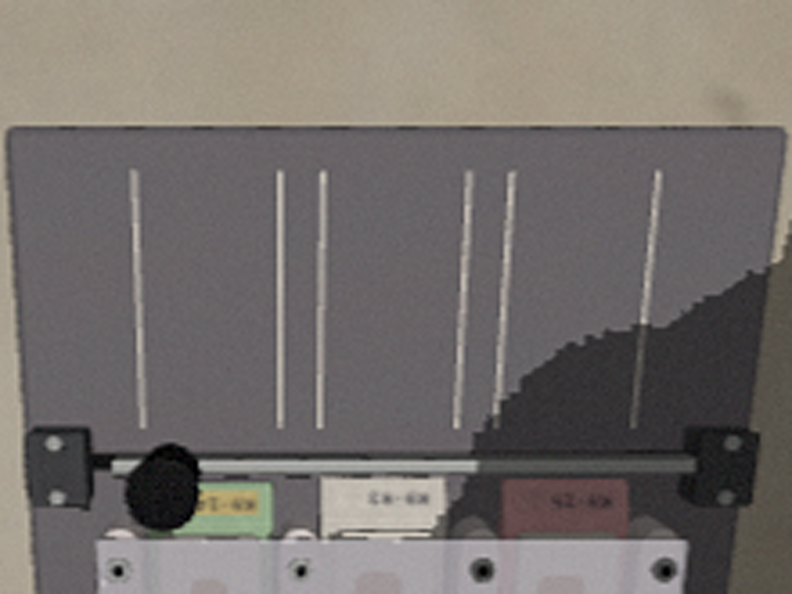

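```bash
python3 - <<'E'
from h import *
un=lambda c:(np.array(c,float)+.5)/3.6-.5+np.array([180,20])
s=json.load(open("p4.json"))
print("gate end shut",Ci(ray(s,un((112,466)),19.5)),"knob top",Ci(ray(s,un((162,492)),51)))
print("pred knob top/base px",((proj(s,[C(5.5,-48,51),C(5.5,-48,25),C(5.5,-43,51)])-[180,20])*3.6).round())
s=json.load(open("p3.json")); print("gate end open",Ci(ray(s,un((447,466)),19.5)),"knob",Ci(ray(s,un((540,490)),51)))
print("fronts",[Ci(ray(json.load(open("p3.json")),un(c),13)).round(1) for c in [(211,485),(382,479),(563,480)]])
E
```

```text
gate end shut [  4.85543356 -61.70959291  19.5       ] knob top [  4.49391127 -47.92089943  51.        ]
pred knob top/base px [[160. 496.]
 [171. 472.]
 [186. 496.]]
gate end open [ 4.70727385 12.57090882 19.5       ] knob [ 3.9616105  25.93374562 51.        ]
fronts [array([ 10.1, -40.1,  13. ]), array([ 8.8, -1.1, 13. ]), array([ 9.1, 40.2, 13. ])]
```

```bash
python3 -c "
from bench import manip,telemetry
manip.job_done(); print(telemetry.get_state()['time_s'])"
```

```text
the job is handed in; nothing more can be done
the job is handed in; nothing more can be done
```

I put the green block in the empty lane, label face towards the gate, shut the gate behind it and handed the job in at about 30 s. I slid the gate open by its knob first, carried the block to the apron and pushed it in from behind.

**Last checks, from the final wrist pictures:**
- **Block:** its front edge is at carrier x 10.1 mm (10 expected) and y -40.1 mm. It is straight in the lane, and the push ended with about 4 N against the back wall.
- **Gate:** it ran onto its end stop, with the knob seen at y -47.9 mm (-48 when fully shut).
- **Stored blocks:** they look unmoved. The gripper was clear of everything at the end.

**Disagreements:**
- **Camera and robot frames:** they differed by about 1.6 mm in carrier y. I corrected this from the guide lines before inserting the block.
- **Gate at the start:** by the pictures it was not fully shut but already about 7 mm open.
- **Stored block fronts:** they measured about 1 mm nearer the gate than the green one. I never touched them.

I did not take a last picture of the blocks on the bench; the arm passed over that area only at height, apart from the descent to pick up the green block.

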